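Close the mill's feed box and key in the start sequence

ROBOT

A 6-joint arm with a two-finger parallel gripper is mounted at the origin on the work surface. World frame = base frame: x ahead of the robot, y to its left, z up, the work surface at z = 0. Lengths are in mm, angles in rad, forces in N, time in s.
With the tool pointing down it reaches from about 375 to 975 mm from the base axis. Payload 3.8 kg.
Tool frame: the origin (TCP) lies where the fingers leave the gripper's body, on its centre line; the fingertips stand env.tip_extent ahead of it and the grasp point (between the pads) lies 54 mm ahead of it (env.tip_extent is the distance from the TCP to the fingertips, in mm); z points along the fingers, x is the direction in which the jaws open and shut, and the axes are right-handed (so a half turn about z gives the same grasp; the last joint's range is limited). The gripper opens to 85 mm and grips with 20 to 120 N. Pads are 22 mm wide; open, the fingers measure 114 mm over their backs; the gripper's body (76 mm by 85 mm) begins 54 mm behind the grasp point. The pads swing forward as they close: fully open they stand 13 mm farther back than shut.
Start: joints at [-0.037, 0.264, 1.604, -0, 1.274, -0.037], TCP at [674.995, -0.002, 303.88] pointing down, gripper open.
Joint ranges: [-2.63, 2.63], [-0.94, 2.18], [0.31, 2.57], [-1.31, 4.45], [0, 2.66], [-2.55, 2.55]. Speed limits (rad/s): [2.57, 2.57, 3.14, 3.14, 3.14, 3.14].

INTERFACE

Orientations are given as a rotation vector (axis times angle).
In Python, from bench import get_state, eyes, ticket, env gives the robot as it stands. The module is installed in compiled form; this text tells all that it offers.
- The arm moves only by the tool jog_arm, never from a script. Its argument "commands" is text: rows parted by semicolons, each of 7 numbers parted by spaces: the opening, from 0 (shut) to 1 (fully open), then the shift along the tool's x, y, z normalised to -1 to 1, where 1 is 40 mm, then the turn, a rotation vector about the tool's x, y, z normalised to -1 to 1, where 1 is 0.15 rad. A call has 1 to 8 rows; each row shifts and turns the commanded pose from where the row before left it, along the tool's axes as they then stand; what a row does not reach is not made up. A row lasts 1/8 s, in which the tool goes at most 62.5 mm and 10.7 degrees, less where a joint would pass 70% of its speed; a pose out of reach is approached as far as the arm can. A call with a number of a shift or a turn outside -1 to 1 is refused whole. A call with a gripper value outside its range is refused whole. The fingers move at their own pace and stop on an object; "squeeze" is the grip in N (left out, the last holds). Time passes only in rows, so rows that do not move let the fingers close. It gives the time, the measured TCP pose, the force and the opening at its end, in the units of the state.
- get_state(): the state, without advancing time (a new reading comes with each control period).
- eyes.capture(name): name is "scene" or "side" or "wrist"; returns a dict with "frame" (400x640x3 uint8, blue, green, red), "fx", "fy", "cx", "cy" (pixels), "xyz" and "orientation" of the camera in the world; the wrist camera has in their place "hand_eye" (4x4, takes a point from camera to tool coordinates, whose origin is the TCP and whose axes are the tool frame's). Camera axes: x right, y up, looking along -z (the intrinsics and any distortion apply to the point x, -y, -z); pixel columns grow to the right and rows downward; lengths in mm; the calibration is good to about 2 mm. A picture is of the moment at which its call begins: read the wrist's pose just before it. There is no depth.
- ticket.close_job(): hands the job in, once; it reports no verdict.
The state is a dict: "t": time; "qpos": joint angles; "dq": joint speeds; "joint_efforts": joint torques, N m; "tcp_pos": TCP position; "eef_rot": TCP orientation; "ft_force": force on the tool from outside, world axes, zero at the start; "moment": the same for the moment, N m; "width": finger opening in mm.
Only numpy, scipy, OpenCV 4.12 (cv2) and the standard library are available. Lean on these libraries where they do the work, as an engineer would, in place of code of your own. Each camera call takes 0.05 s, during which the arm holds its last target. There are 200 camera calls.

TASK

Make the mill ready to run: fold the narrow leaf of the feed box's cover down flat, then the wide leaf down over it. Then, on the control box, press the round key, the square key and the long bar key fully down, one at a time in that order, letting each one come back up to its latched place. Leave the mushroom-head stop key alone and do not knock the other things on the table about.

Things in the scene. Friction and masses are not known exactly. Their poses are not given: they have to be found in the camera images.
- feed_box: open steel box 140 x 160 x 70 mm (x, y, z), fixed to the table, with a hinged leaf on each of its two y rims; a round flange on its front (-x) face. Origin: centre of its underside; z up, x and y along its sides. It and the control box stand side by side, and may trade places
- narrow_leaf (a joint): narrow cover leaf, steel plate 130 x 65 (hinge to free edge) x 3 mm, hinged on the feed box's own +y rim, 71 mm up. 0 = shut, level; pi/2 = upright; 2.1 at most; starts open, leaning outward. Stiff hinge: stays at any angle, so push it from its outer side over and down until level (up to 6 N at 3/4 of its width)
- narrow_leaf_hinge (a point): middle of the narrow leaf's hinge line, at its underside
- narrow_leaf_edge (a point): middle of the narrow leaf's free edge, half-way through its thickness, 65 mm from the hinge
- wide_leaf (a joint): wide cover leaf, steel plate 130 x 105 (hinge to free edge) x 3 mm, hinged on the feed box's own -y rim, 75 mm up. 0 = shut, level; pi/2 = upright; 2.1 at most; starts open, leaning outward. Stiff hinge: stays at any angle, so push it from its outer side over and down until level (up to 6 N at 3/4 of its width); shut, it laps 10 mm over the other
- wide_leaf_hinge (a point): middle of the wide leaf's hinge line, at its underside
- wide_leaf_edge (a point): middle of the wide leaf's free edge, half-way through its thickness, 105 mm from the hinge
- control_box: steel control box 180 x 180 x 70 mm, fixed to the table, with four black keys on its level top, 80 mm apart in a two-by-two square; which key is at which corner varies. Origin: centre of its underside; z up
- round_key (a joint): the round key, 28 mm across. 0 = up as found, grows as it is pressed, 0.008 m = fully down; goes straight down against a spring, about 4 N at the bottom; let go, it springs back part of the way and stays latched about 3 mm below where it was
- round_key_top (a point): centre of the top of the round key, 22 mm above the control box's top while up (moves with the key)
- square_key (a joint): the square key, 28 x 28 mm. 0 = up as found, grows as it is pressed, 0.008 m = fully down; goes straight down against a spring, about 4 N at the bottom; let go, it springs back part of the way and stays latched about 3 mm below where it was
- square_key_top (a point): centre of the top of the square key, 22 mm above the control box's top while up (moves with the key)
- bar_key (a joint): the long bar key, 18 x 48 mm (long side along the control box's y). 0 = up as found, grows as it is pressed, 0.008 m = fully down; goes straight down against a spring, about 4 N at the bottom; let go, it springs back part of the way and stays latched about 3 mm below where it was
- bar_key_top (a point): centre of the top of the bar key, 22 mm above the control box's top while up (moves with the key)
- mushroom_key (a joint): the mushroom-head key, 42 mm across with a domed top, the tallest: the stop key, to be left alone. 0 = up as found, grows as it is pressed, 0.008 m = fully down; goes straight down against a spring, about 4 N at the bottom
- mushroom_key_top (a point): centre of the top of the mushroom key, 34 mm above the control box's top while up (moves with the key)
- wrench: open-ended steel wrench, 160 mm long, lying flat between the two boxes; bystander, loose. Origin: centre of its underside
- bearing: steel bearing ring, 52 mm across, 16 mm high, in front of the boxes; bystander, loose. Origin: centre of its underside
- jar: white jar with steel lid, 60 mm across, 80 mm high, beyond the boxes in the middle; bystander, loose. Origin: centre of its underside
- brush: wooden-handled brush, 200 mm long, lying at the left; bystander, loose. Origin: centre of its underside
- oil_bottle: grey plastic bottle, 60 mm across, 160 mm high, standing at the right; bystander, loose. Origin: centre of its underside
- carton: small cardboard carton 80 x 110 x 60 mm, at the back left; bystander, loose. Origin: centre of its underside
- bolt_tray: low grey tray 100 x 130 x 35 mm with bolts, at the back right; bystander, loose. Origin: centre of its underside
- hammer: hammer, 260 mm long, lying at the right; bystander, loose. Origin: centre of its underside
Mind the look-alikes: they are no part of the job. What is shaped like the feed_box but brown is not meant.

How it is judged (in metres and radians):
On the way, in this order (a step that is already met when the one before it is completed fails the run):
1. the narrow leaf is down flat (value of joint narrow_leaf below 0.08 rad), for 0.1 s.
2. the wide leaf is down flat over it (value of joint each of wide_leaf, narrow_leaf below 0.08 rad), for 0.1 s.
3. the round key is pressed down (value of joint round_key above 0.006 m), for 0.05 s.
4. the square key is pressed down (value of joint square_key above 0.006 m), for 0.05 s.
5. the bar key is pressed down (value of joint bar_key above 0.006 m), for 0.05 s.
At the end, for the whole second after the job is handed in: Both leaves are down within 0.08 rad of level; the round, square and bar keys each rest latched, let go, 1.5 to 4.8 mm below where they were; the mushroom key is still up (less than 2.5 mm down) (all of step 2 and value of joint round_key between 0.0015 and 0.0048 m and value of joint square_key between 0.0015 and 0.0048 m and value of joint bar_key between 0.0015 and 0.0048 m and value of joint mushroom_key below 0.0025 m); the robot touches nothing.
It fails at once if the wide leaf is folded down before the narrow leaf is down (value of joint wide_leaf below 0.9 rad and value of joint narrow_leaf above 0.2 rad).
It fails at once if a key is pressed while a leaf of the cover is open ((value of joint round_key above 0.0025 m and value of joint any of narrow_leaf, wide_leaf above 0.2 rad) or (value of joint square_key above 0.0025 m and value of joint any of narrow_leaf, wide_leaf above 0.2 rad) or (value of joint bar_key above 0.0025 m and value of joint any of narrow_leaf, wide_leaf above 0.2 rad)).
It fails at once if a key is pressed before its turn, or two of the three keys are held down together ((value of joint square_key above 0.0025 m and value of joint round_key below 0.0015 m) or (value of joint bar_key above 0.0025 m and value of joint square_key below 0.0015 m) or value of joint each of round_key, square_key above 0.005 m or value of joint each of square_key, bar_key above 0.005 m or value of joint each of round_key, bar_key above 0.005 m).
It fails at once if the mushroom stop key is pressed (value of joint mushroom_key above 0.0025 m).
It fails at once if a loose bystander is shoved more than 30 mm or knocked over (distance of wrench from where it was at the start of the episode above 0.03 m or distance of bearing from where it was at the start of the episode above 0.03 m or (distance of jar from where it was at the start of the episode above 0.03 m or angle between jar's own z axis and vertical above 0.5 rad) or distance of brush from where it was at the start of the episode above 0.03 m or (distance of oil_bottle from where it was at the start of the episode above 0.03 m or angle between oil_bottle's own z axis and vertical above 0.5 rad) or distance of carton from where it was at the start of the episode above 0.03 m or distance of bolt_tray from where it was at the start of the episode above 0.03 m or distance of hammer from where it was at the start of the episode above 0.03 m).
It also fails if it takes over 67 s, if anything falls off the work surface, if the arm or the gripper's body presses on something with over 40 N, if the wrist force passes 120 N, or if a joint passes its speed limit or range.

## Working session

There is one attempt and no reset: what is moved stays moved. The work goes in short steps, Python scripts to look and compute and a tool call to move; the robot and the scene stay as the last step left them, time stands still between calls to the robot, and variables do not carry over. Pictures are saved under pics/ and viewed, about 8 in all and at most 12, crops included, and the job is handed in when it is done.

Besides the shell and the picture viewer there is one more tool, called after "Emit:" as name(argument=value, ...) on one line, values as JSON. jog_arm: Moves the arm, as the interface text tells. Scaled input: -1 to 1 covers 40 mm each way for a shift and 0.15 rad each way for a turn. Its arguments: {"type":"object","properties":{"commands":{"type":"string"},"squeeze":{"type":"number"}},"required":["commands"]}

```bash
mkdir -p pics; cat > h.py <<'E'
import numpy as np,cv2
from scipy.spatial.transform import Rotation as R
from bench import get_state,eyes,ticket,env
def snap(n,f):
    s=get_state(); c=eyes.capture(n); cv2.imwrite('pics/'+f+'.png',c['frame'])
    if 'hand_eye' in c:
        T=np.eye(4);T[:3,:3]=R.from_rotvec(s['eef_rot']).as_matrix();T[:3,3]=s['tcp_pos']
        M=T@np.array(c['hand_eye'])
    else:
        M=np.eye(4);o=np.array(c['orientation'])
        M[:3,:3]=o if o.shape==(3,3) else R.from_rotvec(o).as_matrix() if o.size==3 else R.from_quat(o).as_matrix()
        M[:3,3]=c['xyz']
    np.savez('pics/'+f,M=M,k=[c['fx'],c['fy'],c['cx'],c['cy']])
    return c
def ray(f,u,v):
    d=np.load('pics/'+f+'.npz');fx,fy,cx,cy=d['k'];M=d['M']
    return M[:3,3],M[:3,:3]@np.array([(u-cx)/fx,-(v-cy)/fy,-1])
def at(f,u,v,z):
    o,r=ray(f,u,v);return (o+r*(z-o[2])/r[2]).round(1)
def pix(f,p):
    d=np.load('pics/'+f+'.npz');fx,fy,cx,cy=d['k'];M=d['M']
    q=M[:3,:3].T@(np.array(p)-M[:3,3]);return (cx+fx*q[0]/-q[2],cy+fy*q[1]/q[2])
E
python3 - <<'E'
from h import *
for n in('scene','side','wrist'):
    c=snap(n,n+'0'); print({k:v for k,v in c.items() if k!='frame'})
print(get_state(),env.tip_extent)
a=cv2.imread('pics/scene0.png')
cv2.imwrite('pics/s0b.png',cv2.resize(a,(800,500)))
E
```

```text
{'fx': 478.6567607497815, 'fy': 478.6567607497815, 'cx': 312.7113637081946, 'cy': 190.2387677199661, 'xyz': array([1279.98924691,  715.89046994, 1200.19960889]), 'orientation': array([0.35819831, 0.93666083, 2.24651672])}
{'fx': 424.035453121275, 'fy': 424.035453121275, 'cx': 316.21270731753344, 'cy': 197.5991371773495, 'xyz': array([ -363.54986241, -1068.61835502,  1011.37048927]), 'orientation': array([ 0.90839598, -0.35273584, -0.68219965])}
{'fx': 285.68716487329357, 'fy': 285.68716487329357, 'cx': 317.6181729956722, 'cy': 201.03506833945457, 'hand_eye': array([[ 9.99999480e-01,  9.02088141e-04,  4.75355961e-04,
         4.04398011e-01],
       [ 1.00793841e-03, -9.45020148e-01, -3.27010556e-01,
        -8.39536956e+01],
       [ 1.54228616e-04,  3.27010865e-01, -9.45020566e-01,
        -7.07052435e+01],
       [ 0.00000000e+00,  0.00000000e+00,  0.00000000e+00,
         1.00000000e+00]])}
{'t': 0.15, 'qpos': array([-3.68799073e-02,  2.64573584e-01,  1.60507682e+00, -1.93937883e-05,
        1.27372508e+00, -3.68987375e-02]), 'dq': array([-4.25678795e-04, -2.35345013e-04, -5.08603293e-03, -1.67939097e-03,
        5.47028187e-04, -9.62209568e-05]), 'joint_efforts': array([-4.44535381e-04, -5.15905774e+01, -3.67958951e+01, -2.06692371e-04,
        8.09489022e-03,  2.50629785e-05]), 'tcp_pos': array([6.74546625e+02, 2.33363237e-02, 3.02843400e+02]), 'eef_rot': array([-3.14154418e+00, -3.85212041e-05,  2.79959153e-03]), 'ft_force': array([0.74576279, 0.33543998, 1.31721041]), 'moment': array([-0.00398858,  0.05044894, -0.00149829]), 'width': 85.21063044220787} 72.6
```

View pics/s0b.png

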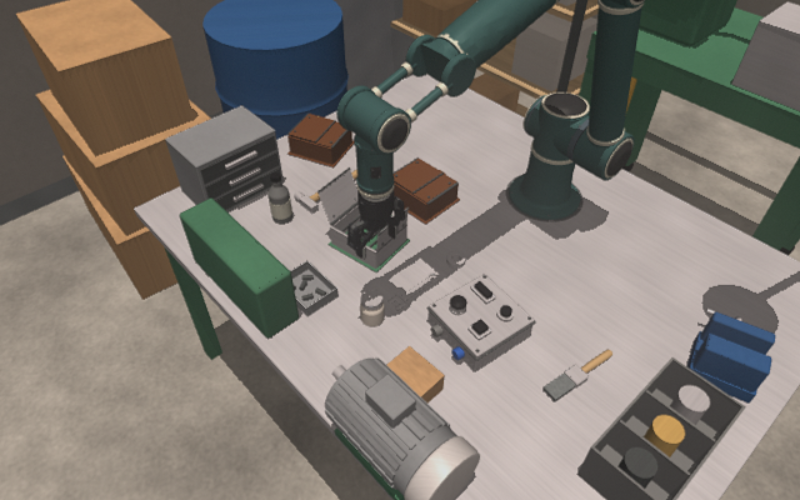

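View pics/side0.png

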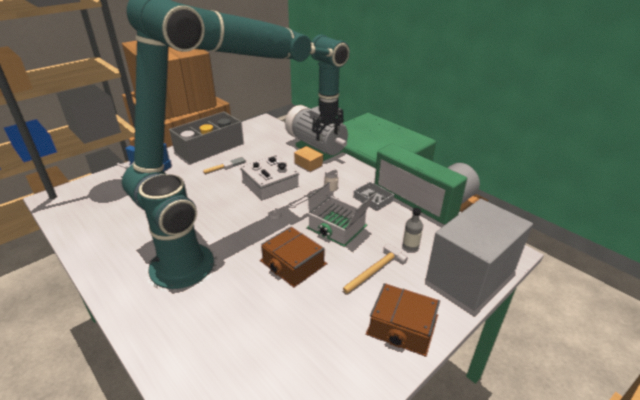

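View pics/wrist0.png

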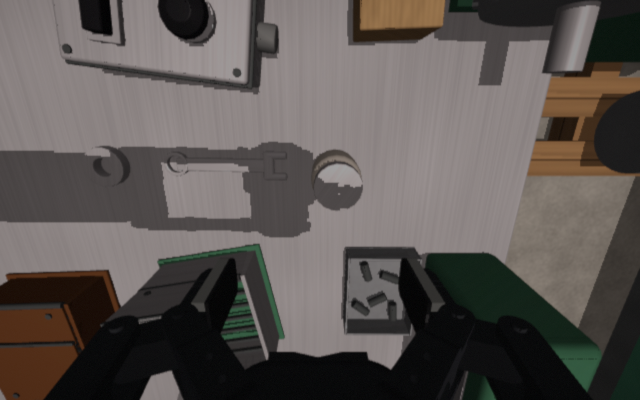

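The feed box I want is the grey open box with the green base, at about scene (368,235) on the 800 scale and side (337,220). The brown closed boxes at scene (427,188) and (320,138) are look-alikes. The control box is at scene (480,320). Next is a close crop to check.

```bash
python3 - <<'E'
from h import *
a=cv2.imread('pics/scene0.png');b=cv2.imread('pics/side0.png')
A=cv2.resize(a[130:220,250:350],(400,360),interpolation=2)
B=cv2.resize(a[210:300,335:435],(400,360),interpolation=2)
C=cv2.resize(b[160:250,290:390],(400,360),interpolation=2)
D=cv2.resize(b[130:220,225:325],(400,360),interpolation=2)
m=np.vstack([np.hstack([A,B]),np.hstack([C,D])]);m=cv2.resize(m,(666,600));cv2.imwrite('pics/m.png',m)
E
```

```text
(no output)
```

View pics/m.png

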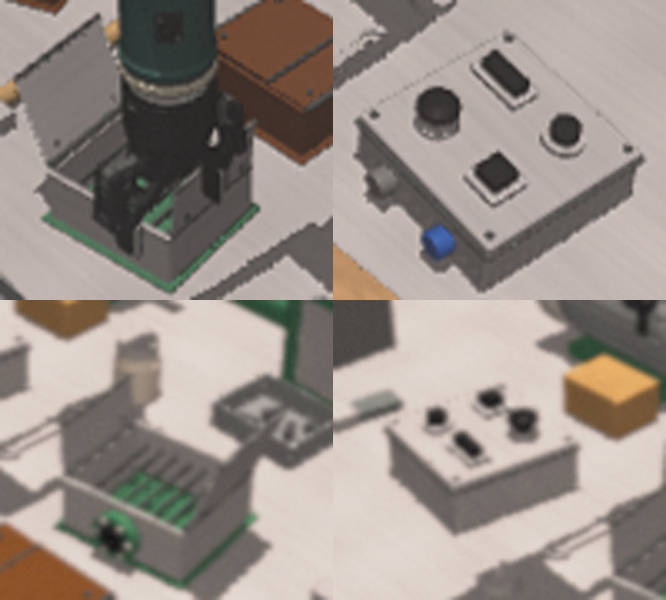

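```bash
python3 - <<'E'
from h import *
s=3.33
def A(x,y,z,n): print(n,at('scene0',250+x/s,130+y/s,z))
def B(x,y,z,n): print(n,at('scene0',335+(x-333)/s,210+y/s,z))
def C(x,y,z,n): print(n,at('side0',290+x/s,160+(y-300)/s,z))
def D(x,y,z,n): print(n,at('side0',225+(x-333)/s,130+(y-300)/s,z))
B(438,92,104,'mush');B(504,68,92,'bar');B(566,127,92,'round');B(497,170,92,'sq')
D(522,413,104,'mush');D(468,440,92,'bar');D(436,413,92,'round');D(490,396,92,'sq')
for p in [(508,37),(628,149),(489,236),(374,114)]:B(*p,70,'screw')
A(42,218,0,'baseL');A(172,292,0,'baseB');A(260,208,0,'baseR')
A(165,245,70,'topB');A(42,182,70,'topL?');A(254,178,70,'topR?')
C(62,480,70,'tL');C(180,540,70,'tNear');C(252,486,70,'tR')
C(60,525,0,'bL');C(182,585,0,'bN');C(255,518,0,'bR')
W=lambda u,v,z,n:print(n,at('wrist0',u,v,z))
W(160,262,0,'w base TL');W(260,247,0,'w base TR');W(284,335,0,'w right')
W(68,48,70,'screw');W(237,72,70,'screw');W(183,15,104,'mush');W(98,8,92,'bar')
W(337,185,80,'jar');W(180,162,8,'wr');W(275,165,8,'wr');W(105,165,16,'bearing')
E
```

```text
mush [556.3 152.1 104. ]
bar [483.6 167.2  92. ]
round [494.6 249.1  92. ]
sq [574.3 239.3  92. ]
mush [556.8 151.1 104. ]
bar [479.5 161.4  92. ]
round [488.5 240.7  92. ]
sq [565.2 228.6  92. ]
screw [436.1 133.3  70. ]
screw [457.7 292.8  70. ]
screw [617.  271.2  70. ]
screw [595.2 113.1  70. ]
baseL [ 616.9 -279.8    0. ]
baseB [ 585.  -108.1    0. ]
baseR [ 436.8 -134.7    0. ]
topB [ 589.8 -111.    70. ]
topL? [ 623.7 -262.3   70. ]
topR? [ 460.6 -120.6   70. ]
tL [ 441.5 -146.9   70. ]
tNear [ 464.1 -305.2   70. ]
tR [ 586.8 -294.    70. ]
bL [ 444.6 -138.9    0. ]
bN [ 474.  -302.1    0. ]
bR [ 616.  -278.6    0. ]
w base TL [ 438.3 -141.6   -0. ]
w base TR [ 589.6 -116.5    0. ]
w right [ 618.3 -279.3    0. ]
screw [437.4 132.9  70. ]
screw [596.  111.8  70. ]
mush [564.8 151.2 104. ]
bar [488.7 159.5  92. ]
jar [6.95e+02 5.00e-01 8.00e+01]
wr [496.1  11.    8. ]
wr [618.9   7.    8. ]
bearing [404.    8.8  16. ]
```

Corner and key positions agree between the cameras:

| Item | Centre (world, mm) | Yaw (rad) | Details |
|---|---|---|---|
| Feed box | (528, -209) | +0.178 | Flange towards the robot, so the narrow leaf is on the world +y side |
| Control box | (526, 203) | -0.127 | Bar (482,168), round (492,247), square (571,237), mushroom (561,158) |

Next I turn the tool to the box yaw, shut the fingers and go outside the narrow leaf.

Emit:
jog_arm(commands="0 0 0 0 0 0 -0.59; 0 0 0 0 0 0 -0.59; 0 -0.9 0.22 0.3 0 0 0; 0 -0.9 0.22 0.3 0 0 0; 0 -0.9 0.22 0.3 0 0 0; 0 -0.9 0.22 0.3 0 0 0; 0 -0.93 0.22 0.3 0 0 0; 0 0 0 0 0 0 0", squeeze=40)

```text
t: 1.15
tcp_pos: [501.1, -75.6, 241.9]
eef_rot: [-3.128, -0.275, 0.007]
ft_force: [1.3, -0.5, -0.1]
width: -0.1
```

```bash
cat >> h.py <<'E'
F=np.array([528,-209.]);Y=.178
def own(p,c=F,y=Y):
    d=np.array(p[:2])-c;return np.array([np.cos(y)*d[0]+np.sin(y)*d[1],-np.sin(y)*d[0]+np.cos(y)*d[1],p[2]])
def world(p,c=F,y=Y): return np.array([c[0]+np.cos(y)*p[0]-np.sin(y)*p[1],c[1]+np.sin(y)*p[0]+np.cos(y)*p[1],p[2]])
E
python3 - <<'E'
from h import *
s=get_state();print(s['t'],own(s['tcp_pos']).round(1),s['eef_rot'],s['width'],s['ft_force'])
snap('side','side1');snap('wrist','w1');snap('scene','scene1')
b=cv2.imread('pics/side1.png');a=cv2.imread('pics/scene1.png')
m=np.hstack([cv2.resize(b[165:255,290:390],(400,360),interpolation=2),cv2.resize(a[130:220,250:350],(400,360),interpolation=2)])
cv2.imwrite('pics/m1.png',m)
for sg,h,L,z in((1,80,65,71),(-1,80,105,75)):
  for ang in (1.6,1.8,2.0):
    for x in(-65,65):
      p=world([x,sg*(h-L*np.cos(ang)),z+L*np.sin(ang)])
      q=np.array(pix('side1',p));r=np.array(pix('scene1',p));print(sg,ang,x,((q-[290,165])*4).round(),((r-[250,130])*4+[400,0]).round())
print('bottle',at('side0',412,250,0))
E
```

```text
1.15 [ -2.9 136.1 241.9] [-3.12846913 -0.27499977  0.00701792] -0.05540316641778523 [ 1.32880207 -0.45580456 -0.13745203]
1 1.6 -65 [ 75. 130.] [700. 139.]
1 1.6 65 [161.  67.] [603. 226.]
1 1.8 -65 [ 64. 127.] [713. 146.]
1 1.8 65 [150.  64.] [616. 234.]
1 2.0 -65 [ 53. 126.] [724. 156.]
1 2.0 65 [139.  63.] [628. 244.]
-1 1.6 -65 [231. 157.] [545.  22.]
-1 1.6 65 [314.  87.] [444. 102.]
-1 1.8 -65 [252. 169.] [527.  16.]
-1 1.8 65 [334.  98.] [425.  94.]
-1 2.0 -65 [272. 184.] [510.  13.]
-1 2.0 65 [353. 112.] [408.  91.]
bottle [ 632.1 -477.8    0. ]
```

View pics/m1.png

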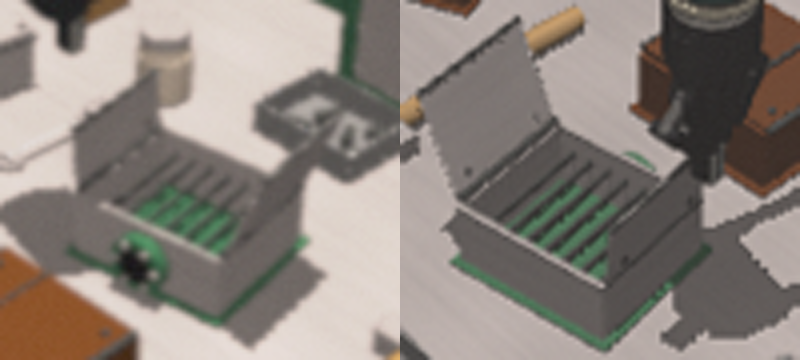

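The box model fits: the narrow leaf is at about 1.65 rad with its edge at side-crop (75,128)-(157,72), and the wide leaf at about 1.8 rad. I descend outside the narrow leaf and push.

Emit:
jog_arm(commands="0 0.07 0 0.64 0 0 0; 0 0 0 0.64 0 0 0; 0 0 0.45 0 0 0 0; 0 0 0.45 0 0 0 0; 0 0 0.3 0 0 0 0; 0 0 0.3 0 0 0 0; 0 0 0 0 0 0 0")

```text
t: 2.17
tcp_pos: [518.1, -135.2, 193.3]
eef_rot: [3.128, 0.275, 0.002]
ft_force: [-0.2, -0.8, -0.3]
width: -0.1
```

Emit:
jog_arm(commands="0 0 0.2 0.15 0 0 0; 0 0 0.2 0.15 0 0 0; 0 0 0.15 0.2 0 0 0; 0 0 0.15 0.2 0 0 0; 0 0 0.06 0.25 0 0 0; 0 0 0.06 0.25 0 0 0; 0 0 0 0 0 0 0; 0 0 0 0 0 0 0")

```text
t: 3.18
tcp_pos: [523.6, -165.8, 146.5]
eef_rot: [-3.128, -0.278, 0.001]
ft_force: [-5.8, 3.1, 16.7]
width: -0.5
```

```bash
python3 - <<'E'
from h import *
s=get_state();print(s['t'],own(s['tcp_pos']).round(1),s['ft_force'])
E
```

```text
3.175 [  3.3  43.3 146.5] [-5.79738402  3.10162185 16.70448182]
```

Emit:
jog_arm(commands="0 0 0 -0.5 0 0 0; 0 0 0 -1 0 0 0; 0 0 0 -1 0 0 0; 0 0 0 -1 0 0 0; 0 0 0.95 0 0 0 0; 0 0 0.95 0 0 0 0; 0 0 0.95 0 0 0 0; 0 0 0.95 0 0 0 0")

```text
t: 4.18
tcp_pos: [550.0, -316.6, 283.3]
eef_rot: [-3.128, -0.278, 0.002]
ft_force: [0.1, -0.6, 1.2]
width: -0.2
```

Emit:
jog_arm(commands="0 0 0.9 0 0 0 0; 0 0 0 0.5 0 0 0; 0 0 0 0.8 0 0 0; 0 0 0 0.4 0 0 0; 0 0 0 0 0 0 0")

```text
t: 4.8
tcp_pos: [555.3, -349.5, 213.8]
eef_rot: [-3.126, -0.278, 0.006]
ft_force: [0.1, -0.6, 0.5]
width: -0.2
```

```bash
python3 - <<'E'
from h import *
s=get_state();print(s['t'],own(s['tcp_pos']).round(1),s['ft_force'])
snap('side','side2');snap('scene','scene2')
b=cv2.imread('pics/side2.png');a=cv2.imread('pics/scene2.png')
m=np.hstack([cv2.resize(b[165:255,290:390],(400,360),interpolation=2),cv2.resize(a[130:220,250:350],(400,360),interpolation=2)])
cv2.imwrite('pics/m2.png',m)
E
```

```text
4.8 [   2.  -143.2  213.8] [ 0.10466815 -0.59143786  0.49100201]
```

View pics/m2.png

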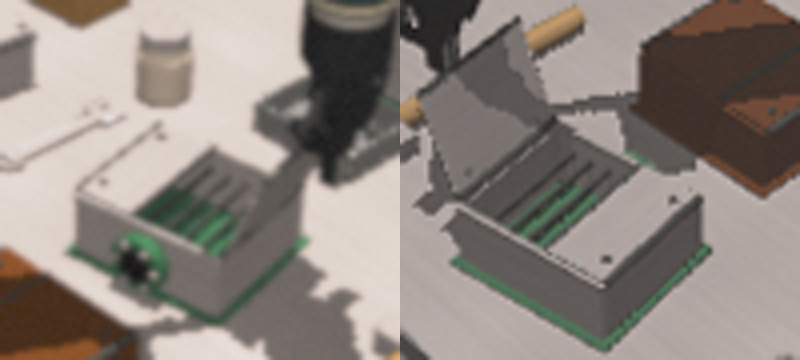

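The narrow leaf is flat (side crop around (130,165)). Next is the wide leaf.

Emit:
jog_arm(commands="0 0 -0.41 -0.07 0 0 0; 0 0 -0.41 -0.07 0 0 0; 0 0 -0.41 -0.07 0 0 0; 0 0 -0.36 0 0 0 0; 0 0 -0.36 0 0 0 0; 0 0 0 0 0 0 0")

```text
t: 5.65
tcp_pos: [542.0, -272.4, 224.3]
eef_rot: [-3.127, -0.279, 0.003]
ft_force: [-0.0, 1.3, 0.5]
width: -0.2
```

Emit:
jog_arm(commands="0 0 -0.33 0.18 0 0 0; 0 0 -0.33 0.2 0 0 0; 0 0 -0.23 0.31 0 0 0; 0 0 -0.23 0.31 0 0 0; 0 0 -0.09 0.37 0 0 0; 0 0 -0.09 0.39 0 0 0; 0 0 0 0 0 0 0; 0 0 0 0 0 0 0")

```text
t: 6.65
tcp_pos: [533.6, -223.3, 154.4]
eef_rot: [-3.129, -0.277, 0.001]
ft_force: [0.1, 0.3, 0.2]
width: -0.2
```

```bash
python3 - <<'E'
from h import *
s=get_state();print(s['t'],own(s['tcp_pos']).round(1),s['ft_force'])
E
```

```text
6.65 [  3.  -15.1 154.4] [0.0679527  0.31047794 0.18727603]
```

Emit:
jog_arm(commands="0 0 0 0.08 0 0 0; 0 0 0 0.06 0 0 0; 0 0 0 0 0 0 0; 0 0 0 0 0 0 0")

```text
t: 7.15
tcp_pos: [534.1, -223.6, 150.6]
eef_rot: [3.129, 0.277, 0.002]
ft_force: [-2.2, 0.2, 6.0]
width: -0.1
```

Emit:
jog_arm(commands="0 0 0 0.06 0 0 0; 0 0 0 0.04 0 0 0; 0 0 0 0 0 0 0; 0 0 0 0 0 0 0")

```text
t: 7.65
tcp_pos: [534.3, -223.6, 150.4]
eef_rot: [3.129, 0.278, 0.002]
ft_force: [-11.4, 4.6, 28.4]
width: 0.0
```

Emit:
jog_arm(commands="0 0 0 -0.5 0 0 0; 0 0 0 -1 0 0 0; 0 0 0 -1 0 0 0; 0 0 0 -0.5 0 0 0; 0 0.09 -0.98 0 0 0 0; 0 0.09 -0.98 0 0 0 0; 0 0.09 -0.98 0 0 0 0; 0 0.09 -0.98 0 0 0 0")

```text
t: 8.65
tcp_pos: [519.7, -65.1, 264.3]
eef_rot: [-3.129, -0.277, 0.002]
ft_force: [0.3, -0.0, 0.5]
width: 0.1
```

Emit:
jog_arm(commands="0 0.09 -0.98 0 0 0 0; 0 0.09 -0.98 0 0 0 0; 0 0.09 -0.98 0 0 0 0; 0 0.09 -0.98 0 0 0 0; 0 0 0 0 0 0 1; 0 0 0 0 0 0 1; 0 0 0 0 0 0 0; 0 0 0 0 0 0 0")

```text
t: 9.65
tcp_pos: [506.7, 90.5, 264.7]
eef_rot: [3.136, -0.19, -0.001]
ft_force: [-1.1, -0.3, 0.6]
width: -0.0
```

```bash
python3 - <<'E'
from h import *
s=get_state();print(s['t'],s['tcp_pos'].round(1),s['eef_rot'],s['ft_force'])
c=np.array([526.5,202.6]);print(own(s['tcp_pos'],c,-.127).round(1))
snap('wrist','w3');snap('scene','scene3');snap('side','side3')
b=cv2.imread('pics/side3.png');a=cv2.imread('pics/scene3.png');w=cv2.imread('pics/w3.png')
t=np.hstack([cv2.resize(b[165:240,290:390],(400,300),interpolation=2),cv2.resize(a[140:215,250:350],(400,300),interpolation=2)])
m=np.vstack([t,cv2.resize(w[:,80:560],(360,300))[:, :].copy() if 0 else cv2.copyMakeBorder(cv2.resize(w,(480,300)),0,0,0,320,0)])
cv2.imwrite('pics/m3.png',m)
for n,x,y,z in(('bar',-40,-40,92),('round',-40,40,92),('sq',40,40,92),('mush',40,-40,104)):
  p=world([x,y,z],c,-.127);print(n,p.round(1),np.round(np.array(pix('w3',p))*.75+[0,300]))
E
```

```text
9.65 [506.7  90.5 264.7] [ 3.13575525e+00 -1.89646657e-01 -9.41383392e-04] [-1.08354327 -0.27788783  0.59928724]
[  -5.5 -113.7  264.7]
bar [481.8 168.   92. ] [207. 386.]
round [491.9 247.3  92. ] [203. 300.]
sq [571.2 237.2  92. ] [286. 301.]
mush [561.1 157.9 104. ] [282. 387.]
```

View pics/m3.png

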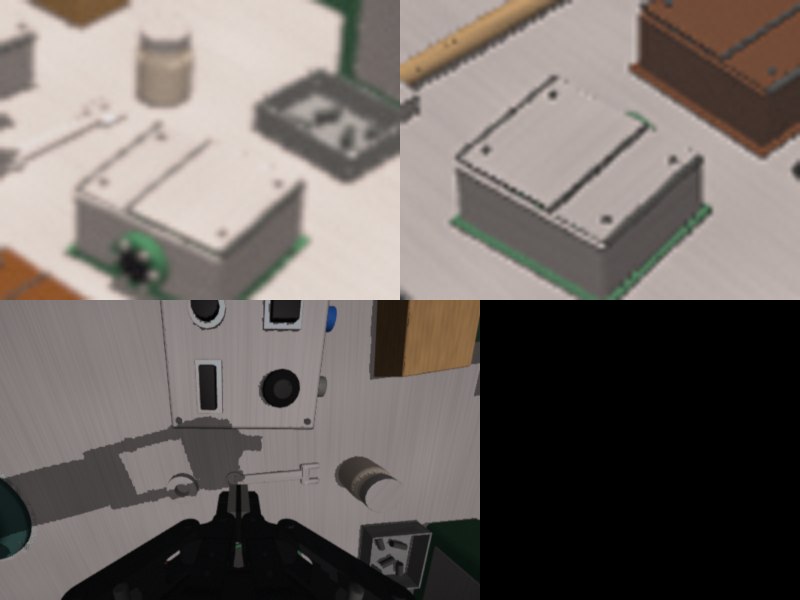

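Both leaves lie flat, with the wide one lapping over the narrow one. In the wrist view the bar (207,387) and the mushroom (281,388) are within 1 px of prediction. Next I go to the round key.

Emit:
jog_arm(commands="0 -0.22 -0.96 0 0 0 0; 0 -0.22 -0.96 0 0 0 0; 0 -0.22 -0.96 0 0 0 0; 0 -0.21 -0.96 0 0 0 0; 0 0 0 0.95 0 0 0.04; 0 0 0 0.95 0 0 0; 0 0 0 0 0 0 0; 0 0 0 0 0 0 0")

```text
t: 10.8
tcp_pos: [491.9, 247.4, 190.2]
eef_rot: [-3.134, 0.202, -0.002]
ft_force: [0.8, 1.0, 0.1]
width: -0.1
```

```bash
cat > k.py <<'E'
from h import *
s=get_state();print(s['t'],own(s['tcp_pos'],np.array([526.5,202.6]),-.127).round(1),'tip',s['tcp_pos'][2]-72.6,s['eef_rot'].round(3),s['ft_force'].round(1))
E
python3 k.py
```

```text
10.8 [-40.   40.1 190.2] tip 117.63165091986096 [-3.134e+00  2.020e-01 -2.000e-03] [0.8 1.  0.1]
```

Emit:
jog_arm(commands="0 0 0 0.4 0 0 0; 0 0 0 0.2 0 0 0; 0 0 0 0.1 0 0 0; 0 0 0 0.08 0 0 0; 0 0 0 0.05 0 0 0; 0 0 0 0 0 0 0; 0 0 0 0 0 0 0")

```text
t: 11.68
tcp_pos: [491.1, 247.2, 156.6]
eef_rot: [3.135, -0.202, -0.0]
ft_force: [-3.3, -2.6, 6.5]
width: -0.0
```

Emit:
jog_arm(commands="0 0 0 0.05 0 0 0; 0 0 0 0 0 0 0; 0 0 0 0 0 0 0")

```text
t: 12.05
tcp_pos: [491.2, 247.2, 156.5]
eef_rot: [3.135, -0.202, -0.0]
ft_force: [-6.9, -4.2, 16.9]
width: -0.1
```

Bottomed at the full 8 mm. I release and move to the square key.

Emit:
jog_arm(commands="0 0 0 -0.3 0 0 0; 0 0 0 -0.65 0 0 0; 0 1 0 0 0 0 0; 0 1 0 0 0 0 0; 0 0 0 0 0 0 0; 0 0 0 0 0 0 0; 0 0 0 0 0 0 0")

```text
t: 12.92
tcp_pos: [569.3, 237.1, 191.4]
eef_rot: [3.135, -0.202, -0.002]
ft_force: [-0.0, 0.2, -0.2]
width: 0.0
```

```bash
python3 k.py
```

```text
12.925 [ 38.1  39.7 191.4] tip 118.83380068783765 [ 3.135e+00 -2.020e-01 -2.000e-03] [-0.   0.2 -0.2]
```

Emit:
jog_arm(commands="0 0.04 0 0.4 0 0 0; 0 0 0 0.23 0 0 0; 0 0 0 0.1 0 0 0; 0 0 0 0.08 0 0 0; 0 0 0 0.07 0 0 0; 0 0 0 0.03 0 0 0; 0 0 0 0 0 0 0; 0 0 0 0 0 0 0")

```text
t: 13.92
tcp_pos: [571.9, 236.8, 156.6]
eef_rot: [-3.135, 0.202, 0.0]
ft_force: [-5.1, -0.0, 8.3]
width: -0.1
```

Emit:
jog_arm(commands="0 0 0 -0.3 0 0 0; 0 0 0 -0.65 0 0 0; 0 -0.7 0.7 0 0 0 0; 0 -0.7 0.7 0 0 0 0; 0 -0.6 0.6 0 0 0 0; 0 0 0 0 0 0 0; 0 0 0 0 0 0 0")

```text
t: 14.8
tcp_pos: [483.5, 168.1, 194.4]
eef_rot: [-3.134, 0.203, -0.004]
ft_force: [0.6, 1.2, -0.3]
width: 0.2
```

```bash
python3 k.py
```

```text
14.8 [-38.3 -39.7 194.4] tip 121.79605333156442 [-3.134  0.203 -0.004] [ 0.6  1.2 -0.3]
```

Emit:
jog_arm(commands="0 -0.04 0 0.45 0 0 0; 0 0 0 0.25 0 0 0; 0 0 0 0.1 0 0 0; 0 0 0 0.08 0 0 0; 0 0 0 0.07 0 0 0; 0 0 0 0.03 0 0 0; 0 0 0 0 0 0 0; 0 0 0 0 0 0 0")

```text
t: 15.8
tcp_pos: [480.5, 168.1, 156.5]
eef_rot: [3.135, -0.202, -0.002]
ft_force: [-8.9, -0.8, 17.0]
width: -0.2
```

Bottomed. I raise clear, towards the feed-box side, and take a last look.

Emit:
jog_arm(commands="0 0 0 -0.3 0 0 0; 0 0 0 -1 0 0 0; 0 0 0 -1 0 0 0; 0 0 0.9 -0.5 0 0 0; 0 0 0.9 0 0 0 0; 0 0 0.9 0 0 0 0; 0 0 0 0 0 0 0; 0 0 0 0 0 0 0")

```text
t: 16.8
tcp_pos: [467.2, 61.0, 266.5]
eef_rot: [-3.134, 0.204, -0.001]
ft_force: [-0.3, 1.0, -0.6]
width: 0.0
```

```bash
python3 k.py; python3 - <<'E'
from h import *
snap('scene','scene4');snap('side','side4')
b=cv2.imread('pics/side4.png');a=cv2.imread('pics/scene4.png');a0=cv2.imread('pics/scene0.png')
cr=lambda i,x,y:cv2.resize(i[y:y+75,x:x+100],(400,300),interpolation=2)
cv2.imwrite('pics/m4.png',np.vstack([np.hstack([cr(a,335,215),cr(a0,335,215)]),np.hstack([cr(b,225,140),cr(a,250,140)])]))
E
```

```text
16.8 [ -40.8 -148.   266.5] tip 193.87527799611078 [-3.134e+00  2.040e-01 -1.000e-03] [-0.3  1.  -0.6]
```

View pics/m4.png

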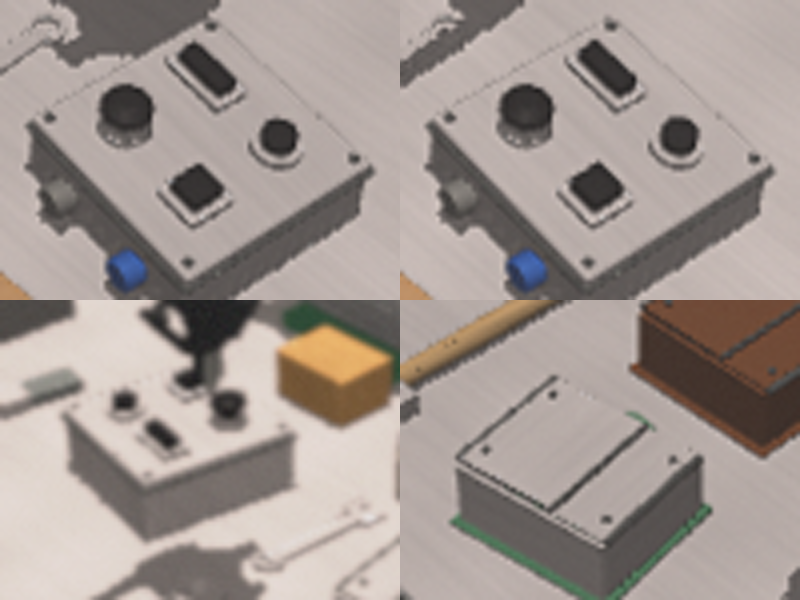

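The round (278,135), square (197,185) and bar (208,68) keys sit slightly lower than at the start. The mushroom is unchanged, and both leaves are flat.

```bash
python3 -c "
from bench import ticket;print(ticket.close_job())"
```

```text
the job is handed in; nothing more can be done
None
```

I folded the narrow leaf down, then the wide leaf over it. I then pressed the round, square and bar keys in that order, let each one go, and handed the job in at about 17 s of the 67 s allowed. No verdict is reported.

- **Leaves:** Each stopped hard at the expected height, with the fingertips at 74 mm on the narrow leaf and 78 mm on the wide one. The last picture shows both flat, with the wide leaf lapping the narrow one.
- **Keys:** Each stopped about 8 mm down, with 8–17 N on the tool. In the last picture the three keys sit slightly lower than at the start, but only by about a pixel, so I could not measure the latched depth itself.
- **Surroundings:** The mushroom key looks unchanged and the arm ended clear of everything. I saw nothing knocked about and the moves kept clear of the loose things, but I did not measure each one against its start position.

No check failed or disagreed. The highest force I read was about 31 N, while pressing the wide leaf shut.

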